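Hang the embroidery frame on the retracting hook

TASK

Take the hanging station's sprung hook by the ball grip on top, draw it down and turn it so that its prong passes into the window of the open frame standing in the rack, then let the hook spring back up so that it lifts the frame clear of the rack and the frame is left hanging there. Leave the closed board in its rack and the other things on the table where they are.

Things in the scene. Friction and masses are not known exactly. Their poses are not given: they have to be found in the camera images.
- stand: Hanging station, fixed: grey base 150 x 300 x 12 mm, post, and a level bracket (172 to 203 mm high) with the hook's spring sleeve (34 mm across). Origin: on the table, on the axis of the hook's rod, below the sleeve. y axis: from rod to post (150 mm). Two racks (black cheeks, top 42 mm high) hold upright panels, planes parallel to y, 45 mm before (-x) and behind (+x) the rod axis.
- ball (a point): Centre of the smooth black ball grip, 44 mm diameter, on top of the hook's upright rod (12 mm diameter), 330 mm above the table when the hook is up; it goes down and turns with the hook. Slips unless gripped across its widest part. Free all round and from above; its centre stays at least 32 mm above the sleeve's top.
- prong_mid (a point): Point on the prong's centre line, 45 mm out from the rod axis, 180 mm below the ball centre (150 mm above the table when up). The prong is a level steel bar, 10 mm diameter, 78 mm from the rod axis to its end, at the rod's foot; its end turns up to 17 mm above the centre line.
- lift (a joint): How far the hook is drawn down, m: 0 = up, 0.095 = lowest. A spring pulls it up with a net 6 N at the top, 10.3 N at the lowest, damped (40 N per m/s), so it rises slowly by itself when let go. To enter the frame's window it must be 0.07 to 0.09 down.
- turn (a joint): Turn of the hook about its rod, rad, counter-clockwise seen from above. 0: prong points along the station's -y (away from the post), between the racks; +1.57: along its +x; -1.57: along its -x. Stops at +-1.75; slight friction (0.05 N m) keeps it where it is left.
- frame: The open frame: wooden window frame, 176 mm wide (its y), 105 mm tall (z), 12 mm thick (x), of bars 12 mm square, with small steel corner plates; window 152 x 81 mm; 0.14 to 0.28 kg. Origin: middle of its underside, which stands 12 mm above the table. It stands in either of the two racks.
- frame_bar (a point): Middle of the underside of the open frame's top bar, 93 mm above its foot (105 mm above the table while in the rack); the prong has to come up under here.
- board: The closed board, same outline as the frame (176 x 105 x 12 mm) but solid wood; stands in the other rack. To be left alone. Origin: middle of its underside.
- cone_a: White thread cone, 60 mm across, 106 mm tall, beside the station; bystander. Origin: middle of its underside.
- cone_b: Blue thread cone, same size; bystander. Origin: middle of its underside.
- tin: Open steel tin, 72 mm across, 50 mm tall; bystander. Origin: middle of its underside.
- round_hoop: Round wooden hoop lying flat, 130 mm across, 14 mm high; bystander. Origin: its centre, underside.
- driver: Screwdriver lying flat, 170 mm long, beside the station; bystander. Origin: under the middle of its length.
- spray: Can, 52 mm across, 160 mm tall; bystander. Origin: middle of its underside.
- mug: White mug, 80 mm across, 90 mm tall; bystander. Origin: middle of its underside.
Not all that is in view belongs to the job. Leave any black or purple look-alike of the frame alone.

How it is judged:
By the outcome, as a careful person would: the job done as asked, in the order asked, and still so for the second after the job is handed in, with the robot touching nothing.
It also fails if it takes over 43 s, if anything falls off the work surface, if the arm or the gripper's body presses on something with over 40 N, if the wrist force passes 120 N, or if a joint passes its speed limit or range.

ROBOT

A 6-joint arm with a two-finger parallel gripper is mounted at the origin on the work surface. World frame = base frame: x ahead of the robot, y to its left, z up, the work surface at z = 0. Lengths are in m, angles in rad, forces in N, time in s.
With the tool pointing down it reaches from about 0.375 to 0.9 m from the base axis. Payload 3.1 kg.
Tool frame: the origin (TCP) lies midway between the tips of the shut fingers; the grasp point (between the pads) lies 19 mm behind it; z points along the fingers, y is the direction in which the jaws open and shut (so a half turn about z gives the same grasp; the last joint's range is limited). The gripper opens to 85 mm and grips with 20 to 120 N. Pads are 22 mm wide; open, the fingers measure 114 mm over their backs; the gripper's body (76 mm by 85 mm) begins 54 mm behind the grasp point. The pads swing forward as they close: fully open they stand 13 mm farther back than shut.
Start: joints at [-1.409, 0.527, 1.433, -0, 1.181, -0.178], TCP at [0.208, -0.589, 0.2] pointing down, gripper open.
Joint ranges: [-3.08, 3.08], [-0.75, 2.2], [0.22, 2.44], [-1.43, 4.57], [0, 2.65], [-2.85, 2.85]. Speed limits (rad/s): [2.79, 2.79, 3.14, 3.14, 3.14, 3.14].

INTERFACE

Orientations are given as a unit quaternion [x, y, z, w].
In Python, from station import manip gives the robot as it stands. The module is installed in compiled form; this text tells all that it offers.
- The arm moves only by the tool drive_tool, never from a script. Its argument "deltas" is one flat list of numbers, 4 for each row, row after row: the shift along the tool's x, y, z in cm, then the turn about the tool's z in degrees. A call has 1 to 12 rows; each row is the pose to reach, as a shift and turn from the pose measured when the call began, along the tool's axes at that moment; what a row does not reach only later rows make up. A row lasts 1/10 s, in which the tool goes at most 50 mm and 8.59 degrees, less where a joint would pass 70% of its speed; a pose out of reach is approached as far as the arm can. A call with a gripper value outside its range is refused whole. "hand" is the finger opening in cm, from 0 to 8.54, set as the call begins (left out, the last holds). The fingers move at their own pace and stop on an object; "squeeze" is the grip in N (left out, the last holds). Time passes only in rows, so rows that repeat a pose let the fingers close. It gives the time, the measured TCP pose, the force and the opening at its end, in the units of the state.
- manip.sense(): the state, without advancing time (a new reading comes with each control period).
- manip.snapshot(name): name is "scene" or "top" or "wrist"; returns a dict with "frame" (384x512x3 uint8, red, green, blue), "depth" (384x512 float32, m along the optical axis (not along the pixel's ray), 0 where there is no reading), "fx", "fy", "cx", "cy" (pixels), "R" (3x3) and "t" (3): a world point X has camera coordinates R X + t. Camera axes: x right, y down, z forward; pixel columns grow to the right and rows downward; lengths in m; the calibration is good to about 2 mm. A picture is of the moment at which its call begins.
- manip.sign_off(): hands the job in, once; it reports no verdict.
The state is a dict: "t": time; "q": joint angles; "qd": joint speeds; "tau": joint torques, N m; "tcp_pos": TCP position; "tool_rot": TCP orientation; "force": force on the tool from outside, world axes, zero at the start; "ft_torque": the same for the moment, N m; "finger_gap": opening from 0.0 (shut) to 1.0 (fully open).
Only numpy, scipy, OpenCV 4.12 (cv2) and the standard library are available. Lean on these libraries where they do the work, as an engineer would, in place of code of your own. Each camera call takes 0.05 s, during which the arm holds its last target.

## Working session

There is one attempt and no reset: what is moved stays moved. The work goes in short steps, Python scripts to look and compute and a tool call to move; the robot and the scene stay as the last step left them, time stands still between calls to the robot, and variables do not carry over. Pictures are saved under pics/ and viewed, and the job is handed in when it is done.

Besides the shell and the picture viewer there is one more tool, called in YAML: its name, and indented under it one key for each argument. drive_tool: Moves the arm, as the interface text tells. Its arguments: {"type":"object","properties":{"deltas":{"type":"array"},"hand":{"type":"number"},"squeeze":{"type":"number"}},"required":["deltas"]}

```bash
mkdir -p pics; cat > h.py <<'E'
import numpy as np, cv2
from station import manip
def snap(n,f):
    s=manip.snapshot(n); cv2.imwrite(f'pics/{f}.png',s['frame'][:,:,::-1]); np.savez(f'{f}.npz',**s); return s
def pt(s,u,v,z=None):
    R=s['R'];t=s['t']; d=np.array([(u-s['cx'])/s['fx'],(v-s['cy'])/s['fy'],1.])
    if z is None: return R.T@(d*s['depth'][int(v),int(u)]-t)
    c=-R.T@t; r=R.T@d; return c+r*(z-c[2])/r[2]
def pr(s,X):
    c=s['R']@np.array(X)+s['t']; return s['fx']*c[0]/c[2]+s['cx'], s['fy']*c[1]/c[2]+s['cy']
E
python3 - <<'E'
from h import *
for n in ['scene','top','wrist']:
    s=snap(n,n+'0'); print(n,s['fx'],-s['R'].T@s['t'],s['R'][2])
print(manip.sense())
E
```

```text
scene 394.1528350708955 [ 1.27600972 -0.49613486  1.00508244] [-0.63282229  0.40588542 -0.65938833]
top 361.95347550903085 [0.36436509 0.00967787 1.28077385] [ 0.12972849  0.00741375 -0.99152184]
wrist 292.03794762413213 [ 0.27426028 -0.56579075  0.37376264] [-0.26175564 -0.08988547 -0.96093943]
{'t': 0.15, 'q': array([-1.40948168e+00,  5.28283742e-01,  1.43363250e+00,  1.99949567e-05,
        1.18144667e+00, -1.78509536e-01]), 'qd': array([-0.00016609, -0.00410654, -0.00520094,  0.00058585, -0.00109683,
        0.00013908]), 'tau': array([ 7.66811154e-04, -4.42744589e+01, -1.78276241e+01, -2.61452733e-04,
        5.62276880e-03, -4.68303540e-06]), 'tcp_pos': array([ 0.20825116, -0.58861761,  0.19923157]), 'tool_rot': array([ 9.85599892e-01,  1.69091893e-01,  1.68552906e-05, -8.85018422e-04]), 'force': array([ 0.10249806, -0.05978317, -0.04555762]), 'ft_torque': array([-0.00597028,  0.03244436, -0.00662804]), 'finger_gap': 0.9976317276509655}
```

View pics/scene0.png

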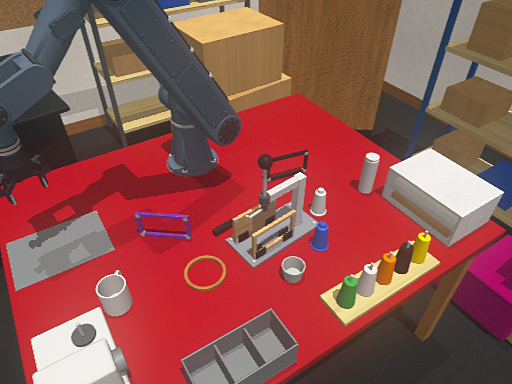

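View pics/top0.png

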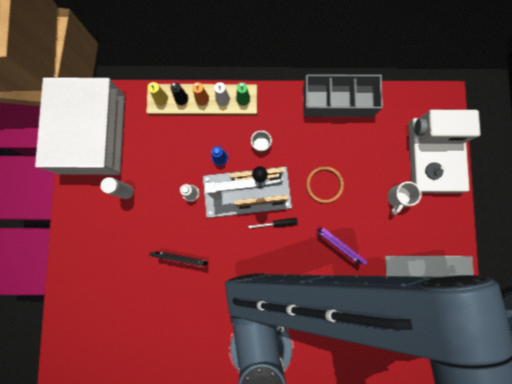

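The scene view shows the station at about (270,220), with the ball at (265,161). Its far rack at (273,235) seems to hold a wooden frame with a window, and the near one at (250,218) a solid board. The look-alikes are purple at (163,226) and black at (291,165). I'll confirm in an enlarged crop.

```bash
python3 - <<'E'
from h import *
a=cv2.imread('pics/scene0.png')[140:275,200:340]; b=cv2.imread('pics/top0.png')[140:235,180:310]
cv2.imwrite('pics/crop0.png',np.hstack([cv2.resize(a,(400,386),interpolation=2),cv2.resize(cv2.copyMakeBorder(b,0,30,0,0,0),(400,386),interpolation=2)]))
s=np.load('scene0.npz'); t=np.load('top0.npz')
def mask(im,z): 
    return None
for n,S,(u0,v0,u1,v1) in [('scene',s,(250,145,280,172)),('top',t,(245,160,275,188))]:
    g=S['frame'][v0:v1,u0:u1].astype(int); m=(g.max(2)<45).astype('uint8')
    k,l,st,c=cv2.connectedComponentsWithStats(m)
    i=1+st[1:,4].argmax(); print(n,st[i],c[i]+[u0,v0], pt(S,*(c[i]+[u0,v0])),pt(S,*(c[i]+[u0,v0]),.33))
E
```

```text
Traceback (most recent call last):
ValueError: attempt to get argmax of an empty sequence
```

View pics/crop0.png

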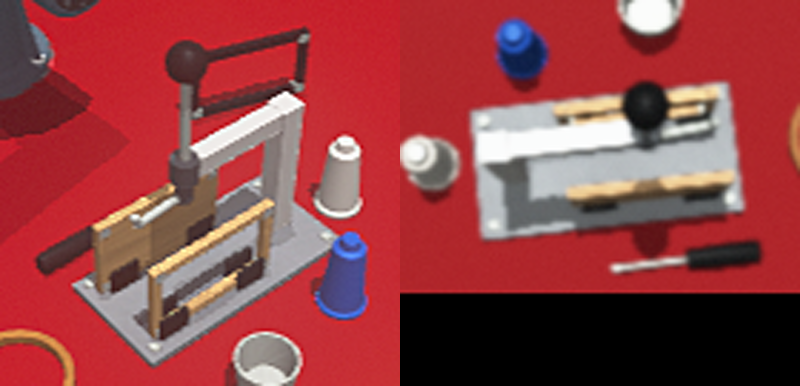

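```bash
cat > m.py <<'E'
from h import *
from scipy.optimize import least_squares
s=np.load('scene0.npz'); t=np.load('top0.npz')
C=[]
for n,S,(u0,v0,u1,v1) in [('scene',s,(250,145,280,172)),('top',t,(245,160,275,188))]:
    g=S['frame'][v0:v1,u0:u1].astype(int); m=((g.max(2)<80)&(g[:,:,0]<g[:,:,1]+45)).astype('uint8')
    m=cv2.morphologyEx(m,cv2.MORPH_OPEN,np.ones((5,5),'uint8'))
    k,l,st,c=cv2.connectedComponentsWithStats(m)
    i=1+st[1:,4].argmax(); c=c[i]+[u0,v0]; C.append((S,c)); print(n,st[i],c, pt(S,*c),pt(S,*c,.33))
f=lambda X: np.concatenate([np.array(pr(S,X))-c for S,c in C])
r=least_squares(f,[.6,0,.33]); print('ball',r.x,r.fun)
# wood clusters from depth clouds
for n,S in (('scene',s),('top',t)):
    hsv=cv2.cvtColor(S['frame'],cv2.COLOR_RGB2HSV); v,u=np.nonzero((hsv[:,:,0]>9)&(hsv[:,:,0]<28)&(hsv[:,:,1]>60)&(hsv[:,:,2]>70)&(S['depth']>0))
    d=S['depth'][v,u]; P=np.stack([(u-S['cx'])/S['fx']*d,(v-S['cy'])/S['fy']*d,d],1)-S['t']; P=P@S['R']
    k=(np.hypot(*(P[:,:2]-r.x[:2]).T)<.17)&(P[:,2]>.1)&(P[:,2]<.13); P=P[k]
    print(n,len(P))
    for sg in(1,-1):
        q=P[(P[:,0]-r.x[0]-0)*sg>0]; 
        if len(q)<5: continue
        c,(w,h),a=cv2.minAreaRect((q[:,:2]*1000).astype('float32')); print(sg,len(q),c,w,h,a,q[:,2].min(),q[:,2].max())
# grey base corners on plane z=.012 in top
hsv=cv2.cvtColor(t['frame'],cv2.COLOR_RGB2HSV); m=(((hsv[:,:,1]<70)&(hsv[:,:,2]>60))*255).astype('uint8'); 
E
python3 m.py
```

```text
scene [12 19  7  5 35] [265. 166.] [ 0.55589532 -0.00494483  0.33214231] [ 0.55360283 -0.00338112  0.33      ]
top [  8   7  14  16 183] [259.57923497 174.31147541] [0.53064742 0.0075331  0.35503232] [0.53514375 0.00747511 0.33      ]
ball [0.53779057 0.00742662 0.31521651] [ 0.00643359 -0.00057751  0.00524049  0.00316169]
scene 398
1 234 (581.4793090820312, 17.571136474609375) 16.06295394897461 177.5999298095703 6.659560680389404 0.10080021124739107 0.12046919149534094
-1 164 (492.6378479003906, -1.0802841186523438) 17.344547271728516 168.47634887695312 6.724104881286621 0.10001796297963694 0.12130156196643073
top 357
1 150 (579.5966796875, 18.706398010253906) 13.041824340820312 171.29319763183594 6.918420791625977 0.10562400914666294 0.12300488845986657
-1 207 (490.9125671386719, 3.5043182373046875) 11.818086624145508 172.53839111328125 6.405343532562256 0.10000068466065279 0.12483757781378774
```

```bash
python3 - <<'E'
from h import *
s=np.load('scene0.npz'); t=np.load('top0.npz')
print('scene',pt(s,265,161,.33),'top',pt(t,259.6,174.3,.33),'tip',pt(t,281,180,.16),pt(t,281,180))
cv2.imwrite('pics/c1.png',np.hstack([cv2.resize(s['frame'][145:245,225:310,::-1],(400,470),interpolation=0),cv2.resize(t['frame'][155:225,200:300,::-1],(400,470)if 0 else (400,280),interpolation=0).repeat(1,0) if 0 else cv2.copyMakeBorder(cv2.resize(t['frame'][155:225,200:300,::-1],(400,280),interpolation=0),0,190,0,0,0)]))
st=manip.sense(); 
from scipy.spatial.transform import Rotation as Ro
R=Ro.from_quat(st['tool_rot']).as_matrix()
print(R, R.T@(np.array([.5365,.0065,.42])-st['tcp_pos'])*100)
E
```

```text
scene [0.53426416 0.00942728 0.33      ] top [0.53517515 0.00741995 0.33      ] tip [ 0.548014   -0.06017344  0.16      ] [ 0.54698499 -0.05978205  0.16627988]
[[ 9.42815863e-01  3.33313934e-01 -2.66073736e-04]
 [ 3.33313874e-01 -9.42814297e-01  1.75024831e-03]
 [ 3.32524026e-04 -1.73884794e-03 -9.99998433e-01]] [ 50.79125813 -45.20593584 -21.98138167]
```

View pics/c1.png

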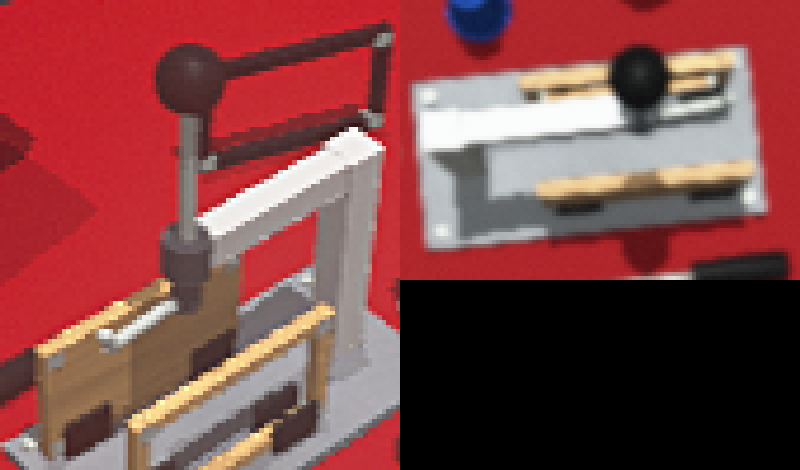

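The wooden frame in the far (+x) rack has the open window: the base shows through it at crop (230,400). The near-rack panel is solid. I'll move above the ball.

drive_tool:
  deltas: [0,0,-4,0,1,-1,-8,0,4,-3.5,-11,0,7,-6,-14,0,10,-9,-17,0,13.5,-12,-19,0,17,-15,-21,0,20.5,-18,-22,0,24,-21,-22,0,27,-24,-22,0,30,-27,-22,0,33,-30,-22,0]
  hand: 8.5
  squeeze: 70

```text
t: 1.35
tcp_pos: [0.4197, -0.1943, 0.4197]
tool_rot: [0.986, 0.169, -0.0, -0.001]
force: [0.7, 0.5, -0.3]
finger_gap: 0.996
```

```bash
cat > w.py <<'E'
from h import *
import sys
from scipy.spatial.transform import Rotation as Ro
st=manip.sense(); R=Ro.from_quat(st['tool_rot']).as_matrix()
print(round(st['t'],2),st['tcp_pos'].round(4),st['q'].round(3),st['force'].round(1),'gap',round(st['finger_gap'],3)); print(R.round(4).tolist())
if len(sys.argv)>3: print('shift cm',(R.T@(np.array(list(map(float,sys.argv[1:4])))-st['tcp_pos'])*100).round(2))
E
python3 w.py .535 .0082 .42
```

```text
1.35 [ 0.4197 -0.1943  0.4197] [-6.770e-01  9.700e-02  1.468e+00  1.000e-03  1.578e+00  5.540e-01] [ 0.7  0.5 -0.3] gap 0.996
[[0.9429, 0.3332, -0.0003], [0.3332, -0.9429, 0.0018], [0.0003, -0.0018, -1.0]]
shift cm [ 1.762e+01 -1.525e+01  1.000e-02]
```

drive_tool:
  deltas: [3.5,-3,0,0,7,-6,0,0,10.5,-9,0,0,14,-12,0,0,16.5,-14.2,0,0,17.6,-15.2,0,0,17.6,-15.2,0,0]

```text
t: 2.05
tcp_pos: [0.5352, 0.0089, 0.4194]
tool_rot: [0.985, 0.17, -0.001, -0.001]
force: [0.3, 0.4, -0.4]
finger_gap: 0.994
```

```bash
python3 w.py .535 .0082 .306; python3 - <<'E'
from h import *
for n in ['wrist','top','scene']: snap(n,n+'1')
a=cv2.imread('pics/wrist1.png'); b=cv2.imread('pics/scene1.png')[120:270,200:330]
cv2.imwrite('pics/c2.png',np.hstack([cv2.resize(a,(467,350)),cv2.resize(b,(303,350))]))
s=np.load('wrist1.npz'); print(-s['R'].T@s['t'], pr(s,[.535,.008,.33]))
E
```

```text
2.05 [0.5352 0.0089 0.4194] [-0.193  0.221  1.316  0.002  1.607  1.035] [ 0.3  0.4 -0.4] gap 0.994
[[0.9419, 0.336, -0.0016], [0.336, -0.9419, 0.0019], [-0.0008, -0.0023, -1.0]]
shift cm [-0.03  0.09 11.34]
[0.60136896 0.03189408 0.59400724] (np.float64(251.77243464077463), np.float64(187.83932756857197))
```

View pics/c2.png

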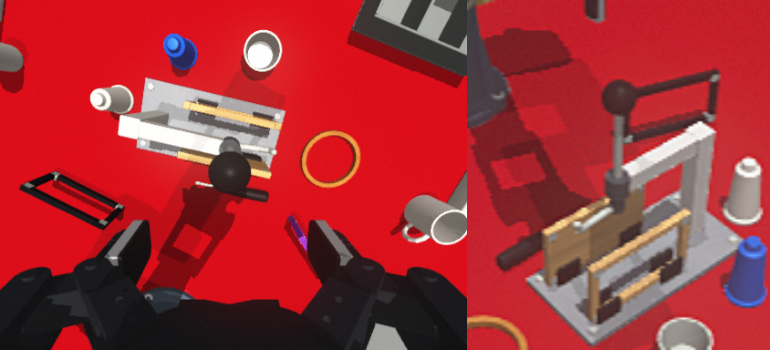

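The wrist view shows the ball at about (253,188) full-scale; my projection gives (252,188). The frame's top bar is at about (255,125) and the prong points right, with its tip at about (297,165). I'll measure these precisely here.

```bash
python3 - <<'E'
from h import *
S=np.load('wrist1.npz')
g=S['frame'].astype(int); m=np.zeros((384,512),'uint8'); m[160:220,225:280]=(g.max(2)<60)[160:220,225:280]
m=cv2.morphologyEx(m,cv2.MORPH_OPEN,np.ones((9,9),'uint8')); k,l,st,c=cv2.connectedComponentsWithStats(m); i=1+st[1:,4].argmax(); print('ball',st[i],c[i],pt(S,*c[i],.33))
hsv=cv2.cvtColor(S['frame'],cv2.COLOR_RGB2HSV); m=((hsv[:,:,0]>9)&(hsv[:,:,0]<28)&(hsv[:,:,1]>60)&(hsv[:,:,2]>70))
v,u=np.nonzero(m&(S['depth']>0)); d=S['depth'][v,u]; P=(np.stack([(u-S['cx'])/S['fx']*d,(v-S['cy'])/S['fy']*d,d],1)-S['t'])@S['R']
k=(np.abs(P[:,2]-.117)<.006)&(np.hypot(P[:,0]-.58,P[:,1]-.015)<.12)&(P[:,0]>.55); q=P[k]
c,wh,a=cv2.minAreaRect((q[:,:2]*1000).astype('float32'));print('frame',len(q),c,wh,a)
vx,vy,x0,y0=cv2.fitLine(q[:,:2].astype('float32'),2,0,1e-4,1e-4).ravel(); dd=np.array([vx,vy])*np.sign(vy); e=(q[:,:2]-[x0,y0])@dd; print('dir',np.degrees(np.arctan2(-dd[0],dd[1])),np.array([x0,y0])+dd*e.min(),np.array([x0,y0])+dd*e.max())
cv2.imwrite('pics/c3.png',cv2.resize(S['frame'][90:210,140:320,::-1],(800,533),interpolation=0))
E
```

```text
ball [ 230  167   44   48 1640] [252.15121951 190.23963415] [0.53292562 0.00688227 0.33      ]
frame 861 (578.3937377929688, 18.555809020996094) (12.55722427368164, 175.08265686035156) 6.764917373657227
dir 6.8196273 [ 0.58886059 -0.06836028] [0.56806966 0.10549112]
```

View pics/c3.png

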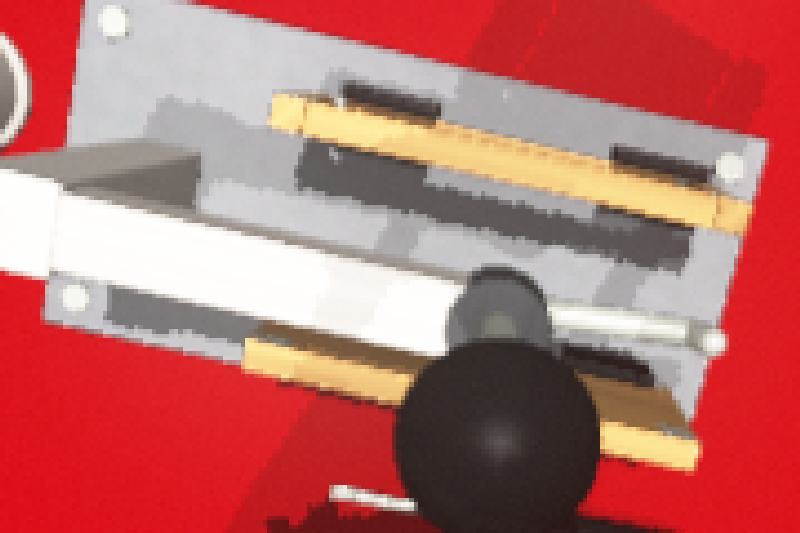

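```bash
python3 - <<'E'
from h import *
S=np.load('wrist1.npz')
b=pt(S,252.1,188.3,.33); t=pt(S,300.2,167.2,.165); print(b,'sleeve',pt(S,252.3,161,.203),'tip',t, pt(S,300.2,167.2)); 
for B in(b,np.array([.535,.008,0])):
    d=(t-B)[:2]; print('prong len',np.hypot(*d),'dir',np.degrees(np.arctan2(d[1],d[0])))
    f=np.array([.5785,.0186])-B[:2]; print('frame dir',np.degrees(np.arctan2(f[1],f[0])))
E
python3 w.py .535 .0078 .306
```

```text
[0.53468278 0.00756122 0.33      ] sleeve [0.53862273 0.00844115 0.203     ] tip [ 0.547708   -0.06416651  0.165     ] [ 0.54799504 -0.06365268  0.16729478]
prong len 0.07290077817342723 dir -79.70766891775074
frame dir 14.140164997929443
prong len 0.07327686509104077 dir -80.01301245298708
frame dir 13.694831704549317
2.2 [0.5344 0.0064 0.4199] [-1.980e-01  2.190e-01  1.317e+00  1.000e-03  1.607e+00  1.035e+00] [-0.3  1.  -0.4] gap 0.993
[[0.9433, 0.332, -0.0012], [0.332, -0.9433, 0.0011], [-0.0007, -0.0014, -1.0]]
shift cm [ 0.11 -0.09 11.39]
```

drive_tool:
  deltas: [0.1,-0.1,3,0,0.1,-0.1,6,0,0.1,-0.1,9,0,0.1,-0.1,11,0,0.1,-0.1,11.4,0,0.1,-0.1,11.4,0,0.1,-0.1,11.4,0]

```text
t: 2.9
tcp_pos: [0.5357, 0.0069, 0.3074]
tool_rot: [0.986, 0.168, 0.001, -0.0]
force: [0.0, -0.6, 1.3]
finger_gap: 0.993
```

```bash
python3 w.py .535 .0078 .306; python3 - <<'E'
from h import *
s=snap('wrist','wrist2'); print(pr(s,[.535,.0078,.33])); s=snap('scene','scene2')
cv2.imwrite('pics/c4.png',np.hstack([cv2.resize(cv2.imread('pics/wrist2.png'),(467,350)),cv2.resize(cv2.imread('pics/scene2.png')[120:270,200:330],(303,350))]))
E
```

```text
2.9 [0.5357 0.0069 0.3074] [-1.960e-01  2.920e-01  1.514e+00  1.000e-03  1.335e+00  1.037e+00] [ 0.  -0.6  1.3] gap 0.993
[[0.9437, 0.3309, 0.0015], [0.3309, -0.9437, 0.0004], [0.0016, 0.0001, -1.0]]
shift cm [-0.03 -0.11  0.14]
(np.float64(248.66105715189116), np.float64(238.54812763592656))
```

View pics/c4.png

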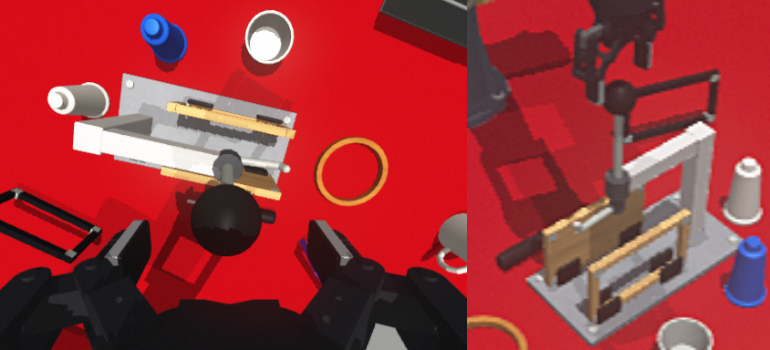

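```bash
python3 - <<'E'
from h import *
s=np.load('scene2.npz'); y=np.array([.331,-.944,0]); c=np.array([.5357,.0069,0])
for z in (.307,.32,.339):
    print(z,[np.round(pr(s,c+k*.0425*y+[0,0,z]),1).tolist() for k in(1,-1)])
im=cv2.resize(s['frame'][110:190,230:300,::-1],(700,800),interpolation=0)[:600]
for z,col in ((.307,(0,0,255)),(.32,(0,255,0)),(.339,(255,0,0))):
  for k in(1,-1):
    u,v=pr(s,c+k*.0425*y+[0,0,z]); cv2.circle(im,(int((u-230+.5)*10),int((v-110+.5)*10)),4,col,-1)
u,v=pr(s,[.535,.0078,.33]); cv2.circle(im,(int((u-230+.5)*10),int((v-110+.5)*10)),4,(0,255,255),-1)
cv2.imwrite('pics/c5.png',im)
E
```

```text
0.307 [[255.2, 175.3], [273.2, 161.0]]
0.32 [[255.3, 171.6], [273.3, 157.4]]
0.339 [[255.3, 166.2], [273.5, 152.1]]
```

View pics/c5.png

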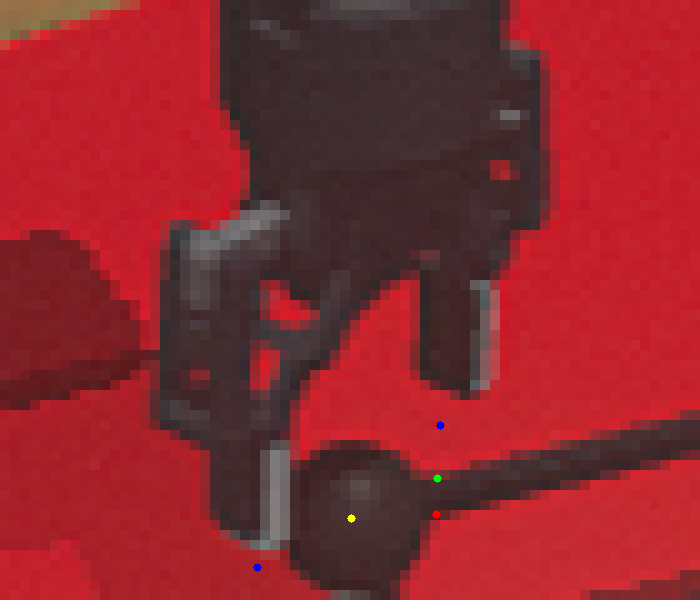

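```bash
python3 - <<'E'
from h import *
s=np.load('scene2.npz')
for x,y in((275,460),(275,530),(482,300),(482,375),(240,500),(450,360),(440,300),(357,500),(400,100)):
    print((x,y),pt(s,230+x/10-.5,110+y/10-.5).round(4))
w=np.load('wrist2.npz'); y=np.array([.331,-.944,0]); c=np.array([.5357,.0069,0])
for z in(.307,.32,.345): print(z,[np.round(pr(w,c+k*.0425*y+[0,0,z]),1).tolist() for k in(1,-1)])
E
sleep 0
```

```text
(275, 460) [ 0.5626 -0.036   0.3846]
(275, 530) [ 0.5645 -0.0371  0.3629]
(482, 300) [0.5328 0.0517 0.3869]
(482, 375) [0.5332 0.0526 0.3615]
(240, 500) [ 0.5566 -0.0433  0.3705]
(450, 360) [0.5252 0.047  0.364 ]
(440, 300) [0.5191 0.0472 0.3808]
(357, 500) [0.5456 0.0023 0.3453]
(400, 100) [ 0.5745 -0.0072  0.4912]
0.307 [[316.8, 222.8], [184.4, 222.9]]
0.32 [[321.5, 230.9], [179.6, 231.0]]
0.345 [[332.8, 250.1], [168.3, 250.2]]
```

View pics/wrist2.png

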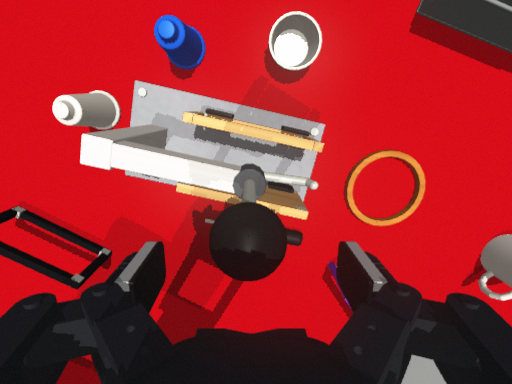

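Depth shows the open finger tips at z≈0.357, about 37 mm above where the stated geometry puts them for TCP z=0.307. I'll back off upward, close to ball width, and measure where the pads really are before trusting that height.

drive_tool:
  deltas: [0,0,-3,0,0,0,-6,0,0,0,-6,0,0,0,-6,0,0,0,-6,0,0,0,-6,0]
  hand: 4.4

```text
t: 3.6
tcp_pos: [0.5349, 0.0074, 0.3664]
tool_rot: [0.986, 0.168, -0.0, -0.0]
force: [-0.0, 0.0, -0.6]
finger_gap: 0.516
```

```bash
python3 w.py .535 .0078 .306; python3 - <<'E'
from h import *
s=snap('scene','scene3')
cv2.imwrite('pics/c6.png',cv2.resize(s['frame'][90:170,230:300,::-1],(525,600),interpolation=0))
E
```

```text
3.6 [0.5349 0.0074 0.3664] [-1.960e-01  2.470e-01  1.416e+00  1.000e-03  1.479e+00  1.037e+00] [-0.   0.  -0.6] gap 0.516
[[0.9434, 0.3315, -0.0004], [0.3315, -0.9434, 0.0009], [-0.0001, -0.0009, -1.0]]
shift cm [ 0.02 -0.03  6.04]
```

View pics/c6.png

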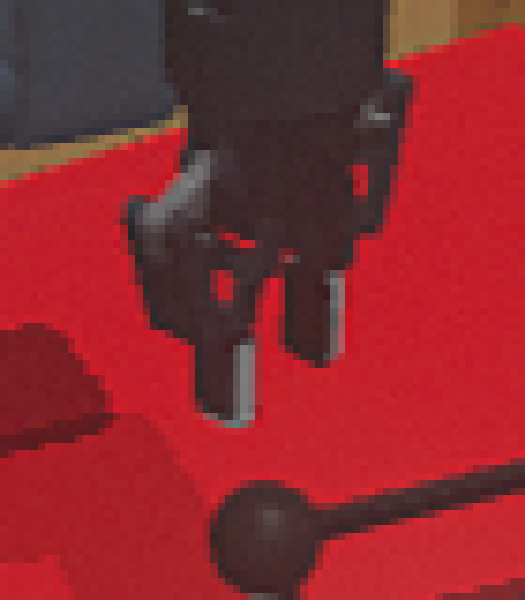

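```bash
python3 - <<'E'
from h import *
s=np.load('scene3.npz'); k=7.5
for x,y in((246,350),(246,380),(246,400),(240,418),(215,400),(337,280),(337,335),(333,352),(310,345)):
    print((x,y),pt(s,230+x/k-.5,90+y/k-.5).round(4))
for z in(.366,.38,.40,.41): print(z,[((np.array(pr(s,np.array([.535,.0074,z])+q*.022*np.array([.331,-.944,0])))-[230,90]+.5)*k).round(0).tolist() for q in(1,-1)])
E
```

```text
(246, 350) [ 0.5573 -0.0165  0.4356]
(246, 380) [ 0.5559 -0.0153  0.422 ]
(246, 400) [ 0.5571 -0.016   0.4145]
(240, 418) [ 0.5548 -0.0169  0.4059]
(215, 400) [ 0.5453 -0.0214  0.4097]
(337, 280) [0.5353 0.037  0.4344]
(337, 335) [0.5411 0.0338 0.4153]
(333, 352) [0.5384 0.0342 0.4064]
(310, 345) [0.5302 0.0296 0.4065]
0.366 [[228.0, 489.0], [300.0, 434.0]]
0.38 [[228.0, 457.0], [301.0, 403.0]]
0.4 [[229.0, 412.0], [302.0, 358.0]]
0.41 [[229.0, 388.0], [303.0, 335.0]]
```

The fingers' tips sit at z≈0.405 for TCP z=0.366 at 44 mm opening. So the pad centres are really about 55 mm behind the reported TCP, not about 24 mm. Two independent views agree, so I use the measured value: TCP z≈0.275 for the grasp.

drive_tool:
  deltas: [0,0,0,0,0,0,0,0,0,0,0,0,0,0,2,0,0,0,4,0,0,0,6,0,0,0,8,0,0,0,9.1,0,0,0,9.1,0,0,0,9.1,0]
  hand: 8.3

```text
t: 4.65
tcp_pos: [0.5355, 0.0074, 0.2759]
tool_rot: [0.986, 0.168, 0.0, -0.0]
force: [0.3, 0.4, 0.7]
finger_gap: 0.973
```

```bash
python3 w.py .535 .0078 .275; python3 - <<'E'
from h import *
s=snap('scene','scene4');w=snap('wrist','wrist4')
cv2.imwrite('pics/c7.png',np.hstack([cv2.resize(s['frame'][110:190,230:300,::-1],(350,400),interpolation=0),cv2.resize(w['frame'][100:340,120:390,::-1],(450,400))]))
E
```

```text
4.65 [0.5355 0.0074 0.2759] [-1.950e-01  3.210e-01  1.560e+00  1.000e-03  1.260e+00  1.037e+00] [0.3 0.4 0.7] gap 0.973
[[0.9435, 0.3315, 0.0005], [0.3315, -0.9435, 0.0006], [0.0007, -0.0004, -1.0]]
shift cm [-0.04 -0.06  0.09]
```

View pics/c7.png

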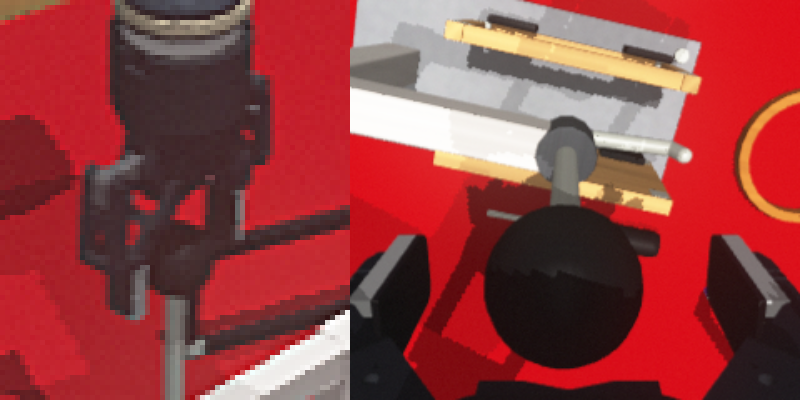

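The ball now sits between the pads: left view, fingers at (130,290) and (240,215), ball at (180,260). Closing.

drive_tool:
  deltas: [0,0,0,0,0,0,0,0,0,0,0,0,0,0,0,0,0,0,0,0,0,0,0,0,0,0,0,0]
  hand: 3
  squeeze: 80

```text
t: 5.45
tcp_pos: [0.5359, 0.0083, 0.2777]
tool_rot: [0.986, 0.168, 0.002, -0.001]
force: [-1.8, 2.2, 5.8]
finger_gap: 0.485
```

```bash
python3 w.py .535 .0078 .275; python3 - <<'E'
from h import *
s=snap('scene','scene5');w=snap('wrist','wrist5')
cv2.imwrite('pics/c8.png',np.hstack([cv2.resize(s['frame'][110:190,230:300,::-1],(350,400),interpolation=0),cv2.resize(w['frame'][100:340,120:390,::-1],(450,400))]))
E
```

```text
5.45 [0.5359 0.0083 0.2777] [-0.195  0.319  1.558  0.003  1.262  1.037] [-1.8  2.2  5.8] gap 0.485
[[0.9434, 0.3317, 0.0031], [0.3317, -0.9434, 0.0019], [0.0036, -0.0008, -1.0]]
shift cm [-0.11  0.02  0.27]
```

View pics/c8.png

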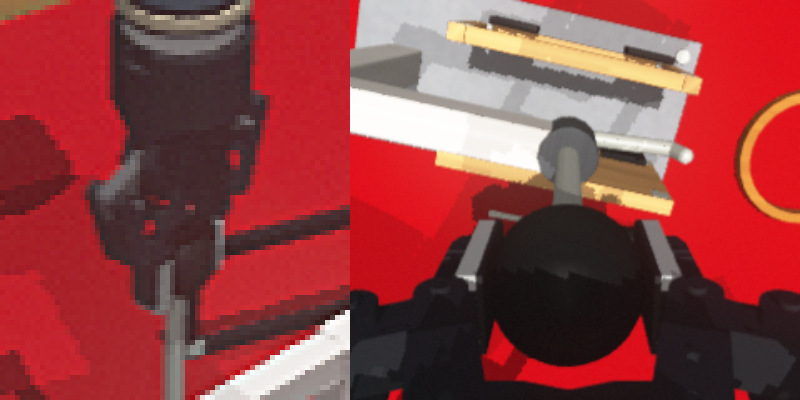

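Opening reads 41.4 mm (ball 44), with a +5.8 N lift on the tool. I'll draw down 1 cm gently and check for slip.

drive_tool:
  deltas: [0,0,0.4,0,0,0,0.8,0,0,0,1.2,0,0,0,1.2,0,0,0,1.2,0]

```text
t: 6.05
tcp_pos: [0.5361, 0.0085, 0.267]
tool_rot: [0.986, 0.168, 0.002, -0.0]
force: [-2.3, 1.9, 7.1]
finger_gap: 0.48
```

```bash
python3 w.py .535 .0078 .275; python3 - <<'E'
from h import *
s=snap('scene','scene6');w=snap('wrist','wrist6')
cv2.imwrite('pics/c9.png',np.hstack([cv2.resize(s['frame'][110:190,230:300,::-1],(350,400),interpolation=0),cv2.resize(w['frame'][100:340,120:390,::-1],(450,400))]))
E
```

```text
6.05 [0.5361 0.0085 0.267 ] [-0.194  0.329  1.574  0.003  1.235  1.037] [-2.3  1.9  7.1] gap 0.48
[[0.9433, 0.3319, 0.0043], [0.3319, -0.9433, 0.0017], [0.0046, -0.0002, -1.0]]
shift cm [-0.12  0.03 -0.8 ]
```

View pics/c9.png

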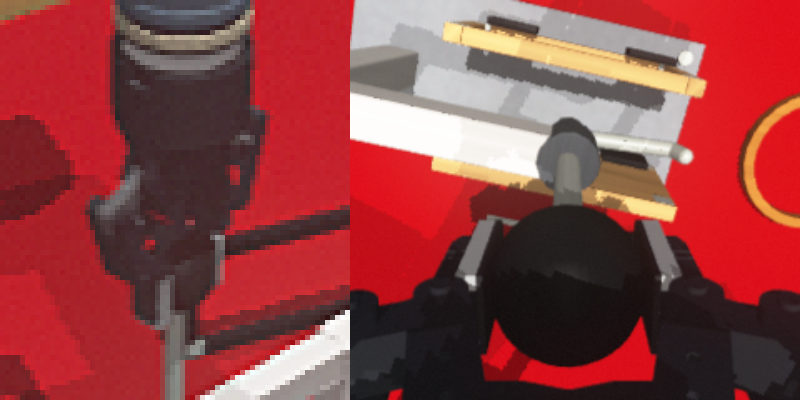

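drive_tool:
  deltas: [0,0,0.7,0,0,0,1.4,0,0,0,2.1,0,0,0,2.8,0,0,0,3.5,0,0,0,3.5,0]

```text
t: 6.75
tcp_pos: [0.5362, 0.0086, 0.233]
tool_rot: [0.986, 0.168, 0.003, -0.0]
force: [-2.8, 1.3, 7.6]
finger_gap: 0.477
```

```bash
python3 w.py .535 .0078 .275; python3 - <<'E'
from h import *
s=snap('scene','scene7');w=snap('wrist','wrist7')
cv2.imwrite('pics/c10.png',np.hstack([cv2.resize(s['frame'][120:260,210:320,::-1],(350,445),interpolation=0),cv2.resize(w['frame'][90:340,120:390,::-1],(450,445))]))
E
```

```text
6.75 [0.5362 0.0086 0.233 ] [-0.194  0.366  1.619  0.002  1.152  1.037] [-2.8  1.3  7.6] gap 0.477
[[0.9432, 0.3321, 0.0049], [0.3321, -0.9432, 0.0013], [0.005, 0.0004, -1.0]]
shift cm [-0.11  0.03 -4.2 ]
```

View pics/c10.png

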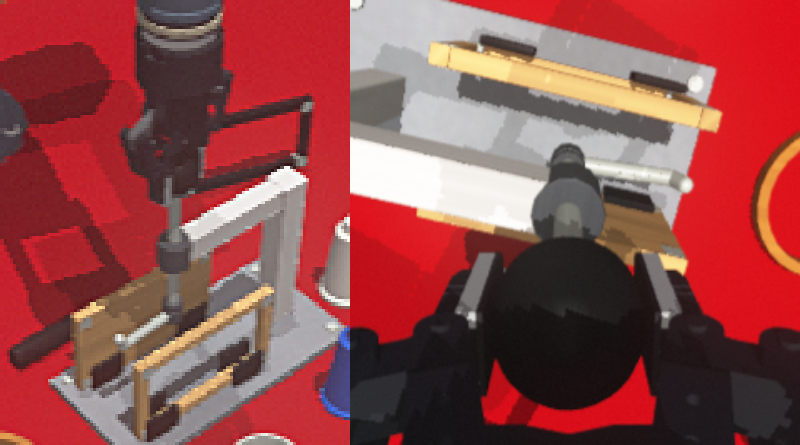

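The hook follows and the ball stays fixed in the hand (row 271 in both wrist views). On down.

drive_tool:
  deltas: [0,0,0.7,0,0,0,1.4,0,0,0,2.1,0,0,0,2.8,0,0,0,3.5,0,0,0,3.6,0,0,0,3.6,0]

```text
t: 7.55
tcp_pos: [0.5363, 0.0086, 0.1988]
tool_rot: [0.986, 0.169, 0.003, 0.0]
force: [-3.8, 1.5, 9.9]
finger_gap: 0.484
```

```bash
python3 w.py .535 .0078 .275; python3 - <<'E'
from h import *
s=snap('scene','scene8');w=snap('wrist','wrist8')
cv2.imwrite('pics/c11.png',np.hstack([cv2.resize(s['frame'][180:260,230:300,::-1],(350,400),interpolation=0),cv2.resize(w['frame'][70:310,120:390,::-1],(450,400))]))
E
```

```text
7.55 [0.5363 0.0086 0.1988] [-0.194  0.408  1.661  0.002  1.068  1.038] [-3.8  1.5  9.9] gap 0.484
[[0.9432, 0.3323, 0.0053], [0.3323, -0.9432, 0.0008], [0.0053, 0.001, -1.0]]
shift cm [-0.11  0.04 -7.63]
```

View pics/c11.png

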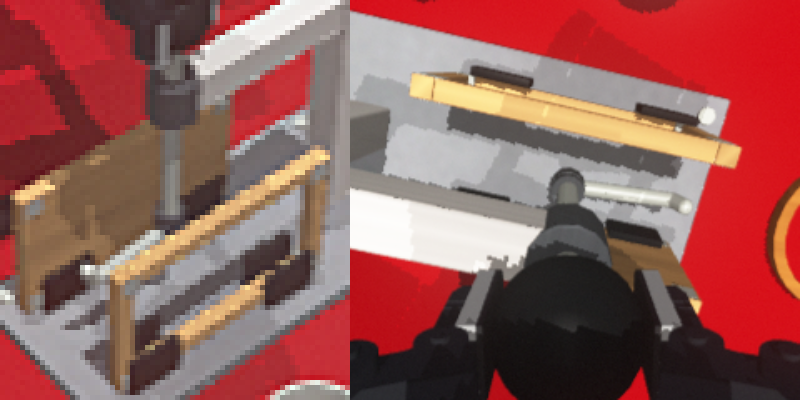

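```bash
python3 - <<'E'
from h import *
w=np.load('wrist8.npz')
for x,y in((335,207),(300,198),(280,195),(260,190)): print(pt(w,120+x/1.667,70+y/1.667).round(4))
s=np.load('scene8.npz')
for x,y in((85,270),(120,260),(150,242)): print(pt(s,230+x/5-.5,180+y/5-.5).round(4))
E
```

```text
[ 0.5487 -0.0627  0.0889]
[ 0.5447 -0.0434  0.0774]
[ 0.5423 -0.0308  0.0775]
[ 0.5409 -0.0181  0.0758]
[ 0.5104 -0.0422  0.0353]
[ 0.5483 -0.0385  0.0774]
[ 0.5422 -0.0117  0.0734]
```

Prong's top is at z≈0.077, so lift ≈0.078: inside the 0.07–0.09 band. Now start the counter-clockwise turn (negative about the down-pointing tool z).

drive_tool:
  deltas: [0,0,0.1,-4,0,0,0.2,-9,0,0,0.2,-14,0,0,0.2,-19,0,0,0.2,-24,0,0,0.2,-24,0,0,0.2,-24]

```text
t: 8.35
tcp_pos: [0.5359, 0.009, 0.1985]
tool_rot: [0.929, 0.37, 0.003, 0.0]
force: [-3.4, 2.0, 9.8]
finger_gap: 0.48
```

```bash
cat > pw.py <<'E'
from h import *
import sys
n=sys.argv[1]
s=snap('scene','scene'+n);w=snap('wrist','wrist'+n)
cv2.imwrite(f'pics/d{n}.png',np.hstack([cv2.resize(s['frame'][150:260,220:316,::-1],(350,400),interpolation=0),cv2.resize(w['frame'][70:310,120:390,::-1],(450,400))]))
E
python3 w.py .535 .0078 .275; python3 pw.py 9
```

```text
8.35 [0.5359 0.009  0.1985] [-0.193  0.408  1.662  0.003  1.067  0.618] [-3.4  2.   9.8] gap 0.48
[[0.7262, 0.6874, 0.0054], [0.6874, -0.7263, 0.0013], [0.0048, 0.0028, -1.0]]
shift cm [-0.11  0.05 -7.65]
```

View pics/d9.png

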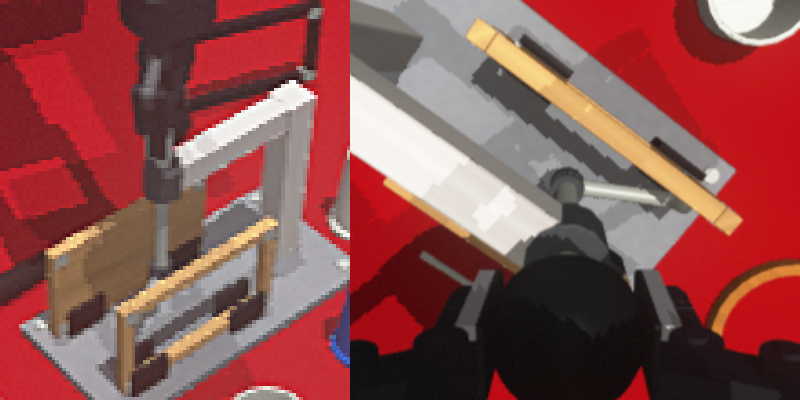

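The hook turns with the hand, and the prong tip at crop (680,203) is approaching the frame. I'll go on slowly through the crossing.

drive_tool:
  deltas: [0,0,0.1,-4,0,0,0.1,-8,0,0,0.1,-12,0,0,0.1,-16,0,0,0.1,-20,0,0,0.1,-24,0,0,0.1,-24]

```text
t: 9.15
tcp_pos: [0.5354, 0.0094, 0.1989]
tool_rot: [0.831, 0.556, 0.002, 0.001]
force: [-3.0, 1.1, 9.2]
finger_gap: 0.478
```

```bash
python3 w.py .535 .0078 .275; python3 pw.py 10
```

```text
9.15 [0.5354 0.0094 0.1989] [-0.193  0.407  1.662  0.003  1.068  0.198] [-3.   1.1  9.2] gap 0.478
[[0.3824, 0.924, 0.0048], [0.924, -0.3824, 0.0015], [0.0032, 0.0039, -1.0]]
shift cm [-0.13  0.05 -7.61]
```

View pics/d10.png

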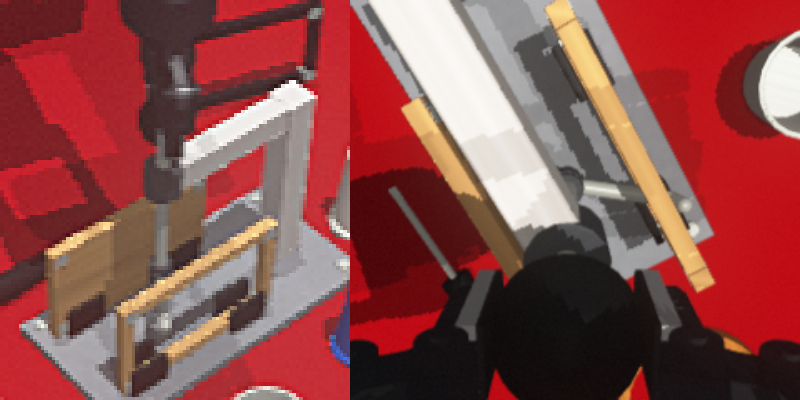

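The prong is through the window: its tip at (685,205) shows beyond the top bar, and forces are unchanged. Finish the turn.

drive_tool:
  deltas: [0,0,0.1,-5,0,0,0.1,-10,0,0,0.1,-15,0,0,0.1,-20,0,0,0.1,-25,0,0,0.1,-30,0,0,0.1,-35,0,0,0.1,-40,0,0,0.1,-45,0,0,0.1,-46,0,0,0.1,-46]

```text
t: 10.35
tcp_pos: [0.5345, 0.0094, 0.1994]
tool_rot: [0.548, 0.836, 0.001, 0.001]
force: [-3.5, 0.9, 9.3]
finger_gap: 0.482
```

```bash
python3 w.py .535 .0078 .275; python3 pw.py 11; python3 - <<'E'
from h import *
w=np.load('wrist11.npz'); print('ball',pr(w,[.535,.0078,.252]),'bar mid',pr(w,[.5785,.0186,.117]))
E
```

```text
10.35 [0.5345 0.0094 0.1994] [-0.193  0.405  1.663  0.002  1.07  -0.604] [-3.5  0.9  9.3] gap 0.482
[[-0.3989, 0.917, 0.0036], [0.917, 0.3989, 0.001], [-0.0005, 0.0037, -1.0]]
shift cm [-0.17  0.01 -7.56]
ball (np.float64(251.6371261059851), np.float64(268.8303219510409)) bar mid (np.float64(298.6997598745698), np.float64(199.15670312078743))
```

View pics/d11.png

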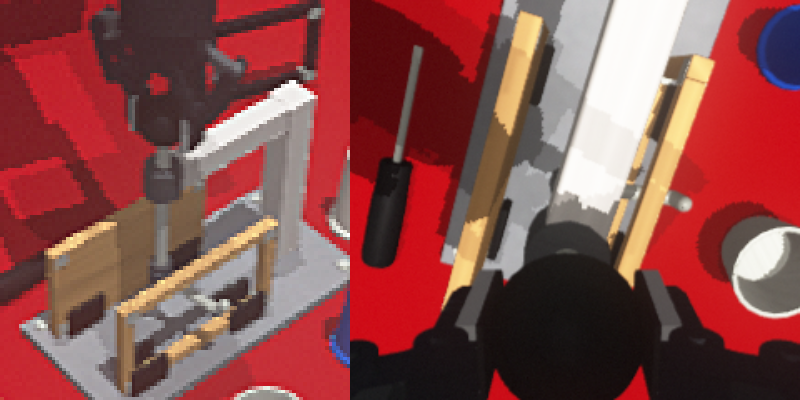

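```bash
python3 - <<'E'
from h import *
w=np.load('wrist11.npz')
for x,y in((333,203),(322,199),(283,189)):
  print(pt(w,120+x/1.667,70+y/1.667).round(4))
t=pt(w,120+333/1.667,70+203/1.667,.088); print(t)
for B in ([.5347,.0076],[.536,.008]):
  d=t[:2]-B; print(np.hypot(*d),np.degrees(np.arctan2(d[1],d[0])),B+d/np.hypot(*d)*.0448)
E
```

```text
[0.6027 0.0281 0.0887]
[0.5976 0.0266 0.0819]
[0.5736 0.0219 0.077 ]
[0.60294519 0.02801105 0.088     ]
0.07123213263339472 16.651084840594315 [0.57762142 0.02043711]
0.06987202866233516 16.642293109743232 [0.57892339 0.02083053]
```

Prong crosses the frame plane about 2 mm past the bar's middle, so I'll turn back 2.5°, then let the hook up slowly, still guided, to just before the bar.

drive_tool:
  deltas: [0,0,0,2.5,0,0,0,2.5,0,0,-0.5,2.5,0,0,-1,2.5,0,0,-1.5,2.5,0,0,-2,2.5,0,0,-2.4,2.5,0,0,-2.4,2.5]

```text
t: 11.25
tcp_pos: [0.5344, 0.0093, 0.2253]
tool_rot: [0.566, 0.824, 0.001, 0.002]
force: [-2.9, 0.9, 8.6]
finger_gap: 0.479
```

```bash
python3 w.py .535 .0078 .275; python3 pw.py 12
```

```text
11.25 [0.5344 0.0093 0.2253] [-1.930e-01  3.730e-01  1.633e+00  1.000e-03  1.132e+00 -5.600e-01] [-2.9  0.9  8.6] gap 0.479
[[-0.3585, 0.9335, 0.0045], [0.9335, 0.3585, 0.0004], [-0.0012, 0.0043, -1.0]]
shift cm [-0.17  0.02 -4.97]
```

View pics/d12.png

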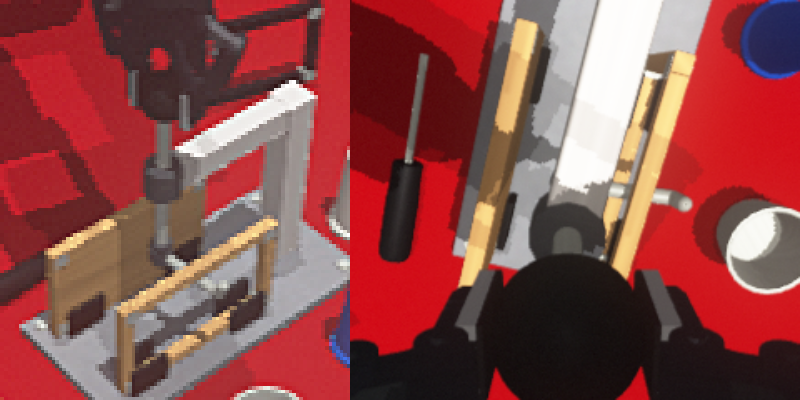

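drive_tool:
  deltas: [0,0,-0.3,0,0,0,-0.6,0,0,0,-0.9,0,0,0,-1.2,0,0,0,-1.5,0,0,0,-1.8,0,0,0,-2.1,0,0,0,-2.4,0,0,0,-2.8,0,0,0,-3.2,0,0,0,-3.5,0,0,0,-3.5,0]

```text
t: 12.55
tcp_pos: [0.5343, 0.0093, 0.2606]
tool_rot: [0.566, 0.824, 0.002, 0.002]
force: [-0.9, 1.9, 3.6]
finger_gap: 0.483
```

```bash
python3 w.py .535 .0078 .275; python3 pw.py 13
```

```text
12.55 [0.5343 0.0093 0.2606] [-1.930e-01  3.330e-01  1.587e+00  1.000e-03  1.217e+00 -5.600e-01] [-0.9  1.9  3.6] gap 0.483
[[-0.3585, 0.9335, 0.0048], [0.9335, 0.3585, 0.0004], [-0.0013, 0.0046, -1.0]]
shift cm [-0.17  0.02 -1.44]
```

View pics/d13.png

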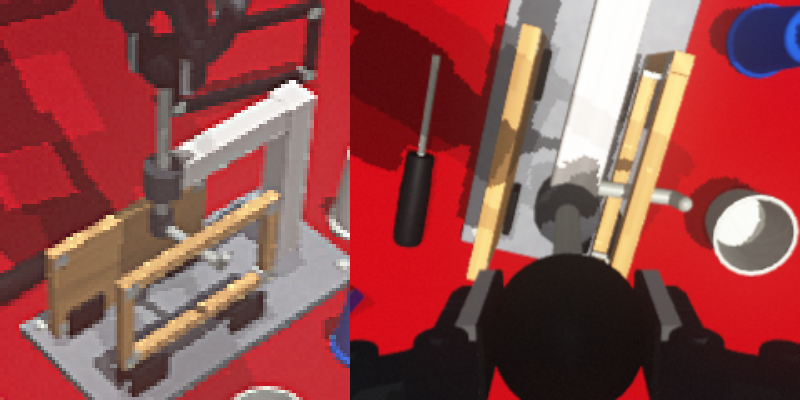

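The frame is lifted about 30 mm and level on the prong, with the grip force down to 3.6 N. Raise a bit more, then release so the hook springs up the last bit.

drive_tool:
  deltas: [0,0,-0.3,0,0,0,-0.6,0,0,0,-0.9,0,0,0,-0.9,0]

```text
t: 13.05
tcp_pos: [0.5343, 0.0093, 0.2698]
tool_rot: [0.566, 0.824, 0.002, 0.002]
force: [-0.5, 0.3, 3.8]
finger_gap: 0.484
```

drive_tool:
  deltas: [0,0,0,0,0,0,0,0,0,0,0,0,0,0,0,0,0,0,0,0,0,0,0,0,0,0,0,0]
  hand: 8.5

```text
t: 13.75
tcp_pos: [0.5343, 0.0093, 0.2697]
tool_rot: [0.566, 0.824, 0.002, 0.002]
force: [0.5, 0.1, -0.3]
finger_gap: 1.0
```

```bash
python3 w.py .535 .0078 .275; python3 pw.py 14
```

```text
13.75 [0.5343 0.0093 0.2697] [-1.930e-01  3.230e-01  1.575e+00  1.000e-03  1.239e+00 -5.600e-01] [ 0.5  0.1 -0.3] gap 1.0
[[-0.3586, 0.9335, 0.0049], [0.9335, 0.3586, 0.0003], [-0.0015, 0.0047, -1.0]]
shift cm [-0.17  0.01 -0.53]
```

View pics/d14.png

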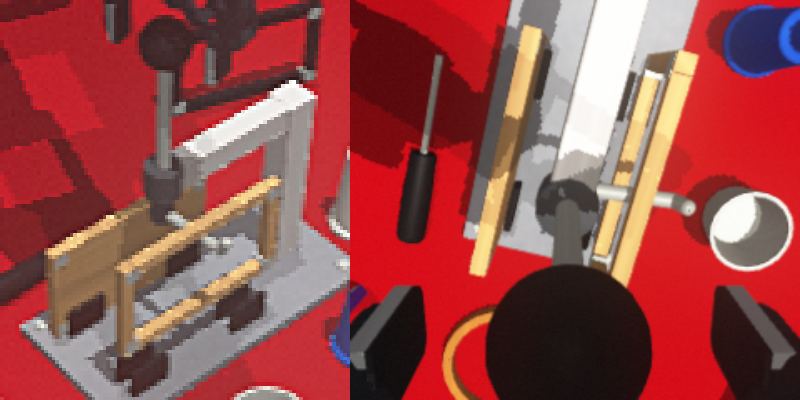

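Released cleanly, and the frame hangs clear. I'll retract straight up and check.

drive_tool:
  deltas: [0,0,-2,0,0,0,-4,0,0,0,-7,0,0,0,-10,0,0,0,-13,0,0,0,-15,0,0,0,-15,0,0,0,-15,0,0,0,-15,0,0,0,-15,0]

```text
t: 14.85
tcp_pos: [0.5328, 0.0094, 0.418]
tool_rot: [0.566, 0.824, 0.001, 0.0]
force: [0.5, -0.2, -0.1]
finger_gap: 0.996
```

```bash
python3 w.py .535 .0078 .275; python3 pw.py 15; python3 - <<'E'
from h import *
S=np.load('wrist15.npz')
hsv=cv2.cvtColor(S['frame'],cv2.COLOR_RGB2HSV); m=((hsv[:,:,0]>9)&(hsv[:,:,0]<28)&(hsv[:,:,1]>60)&(hsv[:,:,2]>70))
for n in('wrist15','scene15'):
  S=np.load(n+'.npz'); hsv=cv2.cvtColor(S['frame'],cv2.COLOR_RGB2HSV); m=((hsv[:,:,0]>9)&(hsv[:,:,0]<28)&(hsv[:,:,1]>60)&(hsv[:,:,2]>70))
  v,u=np.nonzero(m&(S['depth']>0)); d=S['depth'][v,u]; P=(np.stack([(u-S['cx'])/S['fx']*d,(v-S['cy'])/S['fy']*d,d],1)-S['t'])@S['R']
  q=P[(np.hypot(P[:,0]-.58,P[:,1]-.015)<.12)&(P[:,0]>.55)&(P[:,2]>.02)]; print(n,'frame z',np.percentile(q[:,2],[1,99]).round(4))
  k=q[q[:,2]>.14]; a=np.polyfit(k[:,1],k[:,2],1); print('tilt deg',np.degrees(np.arctan(a[0])), 'mid',k.mean(0).round(4))
  q=P[(np.hypot(P[:,0]-.49,P[:,1])<.12)&(P[:,0]<.52)&(P[:,2]>.1)]; print('board',cv2.minAreaRect((q[:,:2]*1000).astype('float32')))
snap('top','top15'); print(cv2.absdiff(cv2.imread('pics/top15.png'),cv2.imread('pics/top0.png')).mean())
cv2.imwrite('pics/d16.png',np.hstack([cv2.imread('pics/scene15.png')[80:380,100:500],cv2.imread('pics/top15.png')[60:360,110:510]]))
E
```

```text
14.85 [0.5328 0.0094 0.418 ] [-1.930e-01  2.160e-01  1.326e+00  1.000e-03  1.599e+00 -5.600e-01] [ 0.5 -0.2 -0.1] gap 0.996
[[-0.3585, 0.9335, 0.0016], [0.9335, 0.3585, 0.0009], [0.0003, 0.0018, -1.0]]
shift cm [-0.23  0.12 14.3 ]
wrist15 frame z [0.0726 0.1692]
tilt deg -1.1901403735822678 mid [0.5754 0.0314 0.1681]
board ((488.9635314941406, 2.2289810180664062), (12.350056648254395, 175.6906280517578), 6.317176342010498)
scene15 frame z [0.0633 0.747 ]
tilt deg 48.343386819062715 mid [0.5798 0.0177 0.2753]
board ((502.18548583984375, -1.9484939575195312), (34.446495056152344, 166.77330017089844), 6.012372016906738)
16.668358696831596
```

View pics/d16.png

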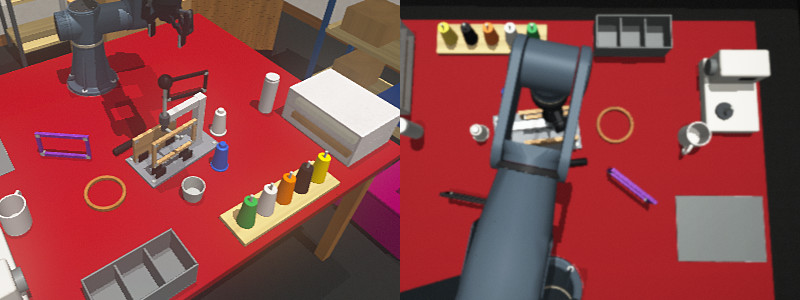

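View pics/d15.png

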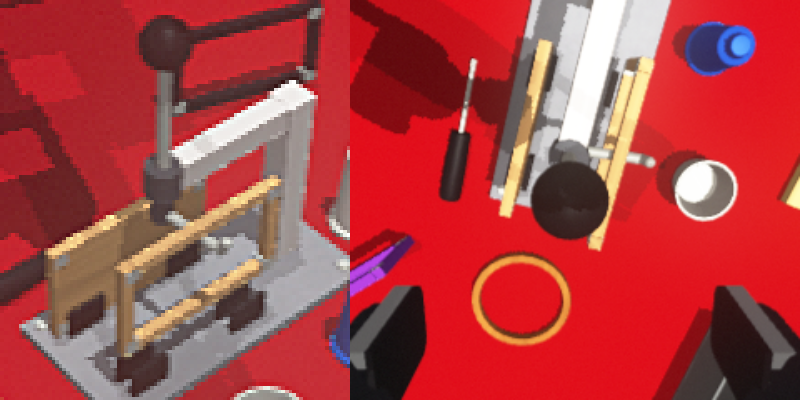

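The frame's top is at z≈0.168, which is 51 mm up. Its foot is at ≈0.063, above the 0.042 rack tops, with about 1° tilt, and the robot is clear. Handing in.

```bash
python3 -c "
from station import manip
print(manip.sign_off())"
```

```text
the job is handed in; nothing more can be done
None
```

The open frame is hanging on the hook's prong, clear of its rack, and I handed the job in at about 15 s of the 43 s allowed. I gripped the ball, drew the hook down about 0.078 m and turned it counter-clockwise about 92°. That took the prong through the window of the frame in the far (+x) rack. I then let the hook rise, guided at first, and released it for the last bit before backing straight up.

**Final checks:**
- **Frame:** its top is at about 0.168 m, raised 51 mm. Its foot is at about 0.063 m, against rack tops at 0.042 m. It tilts about 1°.
- **Hook and robot:** the hook looks fully up. The gripper is open and well above the ball, with tool force near zero.
- **Other things:** the wrist view puts the board within about 2 mm of its first measured place. The other things look unmoved, though the arm hid part of the station in the last top view.

**What disagreed:**
- **Finger position:** the pads sat about 30 mm farther behind the reported TCP than the description says. The scene and wrist cameras agreed on this, so I set the grasp height from the images.
- **Grip opening:** it read about 41 mm on the 44 mm ball, but the ball did not slip in the hand.
- **Last scene-camera numbers:** the frame and board figures computed from that picture were spoiled by other wood-coloured things. I relied on the wrist depth and on looking at the scene picture instead.

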